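# Seat the matching cover plate on the two dowels of a sloping fixture

### The job

Of the three look-alike cover plates on the bench, take the one whose two holes match the spacing of the dowel pins on the sloping fixture, and lower it square to the slope so that both pins come through its holes and it lies flush on the face; then let go. The bar with the pins may be clamped a little to either side of the middle, so feel for the pins. Leave the other two plates and the loose parts where they are.

Things in the scene. Friction and masses are not known exactly. Their poses are not given: they have to be found in the camera images.
- plate_medium_mid (a point): aluminium cover plate lying flat, 64 (x) x 124 (y) x 8 mm, 0.2 kg, with a grip rib on its middle (16 mm thick in x, 40 mm long in y, top 38 mm above the underside) and two through holes at x = 0, y = +-40 mm, 12 mm in diameter; corner dots are only marks. Point: in the rib, at the plate's centre, 19 mm above the underside; z normal to the plate. Same when turned half round. Its holes match the pins.
- plate_narrow_mid (a point): aluminium cover plate lying flat, 64 (x) x 124 (y) x 8 mm, 0.2 kg, with a grip rib on its middle (16 mm thick in x, 40 mm long in y, top 38 mm above the underside) and two through holes at x = 0, y = +-32 mm, 12 mm in diameter; corner dots are only marks. Point: in the rib, at the plate's centre, 19 mm above the underside; z normal to the plate. Same when turned half round. Does not fit.
- plate_wide_mid (a point): aluminium cover plate lying flat, 64 (x) x 124 (y) x 8 mm, 0.2 kg, with a grip rib on its middle (16 mm thick in x, 40 mm long in y, top 38 mm above the underside) and two through holes at x = 0, y = +-48 mm, 12 mm in diameter; corner dots are only marks. Point: in the rib, at the plate's centre, 19 mm above the underside; z normal to the plate. Same when turned half round. Does not fit.
- fixture_face: sloping steel face (100 mm up the slope, 150 mm across) of a fixed fixture, tilted 30 degrees from level, low edge toward -x (turned by the fixture's yaw). Origin: centre of the face, on its surface, 95 mm above the worktop. x points up the slope, y level across the face, z out of the face along its normal. A plate that is home lies flat on it, the pins 6 mm proud of the plate.
- bar_mid (a point): middle of the bar's groove along the face's y, 14 mm out of the face (height of the pin tips). The bar, flush with the face, carries two dowel pins square to it, 80 mm apart in y, at x = 0, 10 mm thick, 14 mm tall, tips chamfered 1.5 mm. It is clamped firmly, shifted -9 to +9 mm in y: this shift is not measured; feel for it or look. A plate that misses rests on the tips.
- bearing_pt (a point): bystander to leave alone: ball bearing lying flat, 52 mm across, 15 mm tall, between fixed iron castings up to 175 mm tall that plates must be carried over; this point is on its axis, 10 mm above the worktop
- small_gear_pt (a point): bystander to leave alone: small dark gear lying flat, 60 mm across, 16 mm tall; this point is on its axis, 10 mm above the worktop
- bolt_m12_pt (a point): bystander to leave alone: hex bolt standing on its head, 68 mm tall; this point is on its axis, 10 mm above the worktop
- core_plug_1_pt (a point): bystander to leave alone: core plug (shallow round cup), 54 mm across, 20 mm tall; this point is on its axis, 10 mm above the worktop
- bush_bronze_pt (a point): bystander to leave alone: bronze bush, 30 mm across, 22 mm tall; this point is on its axis, 10 mm above the worktop
- piston_pin_pt (a point): bystander to leave alone: short bright tube standing on end, 26 mm across, 60 mm tall; this point is on its axis, 10 mm above the worktop

How it is judged:
On the way:
1. the matching plate is lifted off the worktop (height (world z) of plate_medium_mid above 0.05 m), for 0.2 s.
At the end, for the whole second after the job is handed in: the plate with 80 mm hole spacing lies on the sloping face, pins through its holes (gap under 2.5 mm, parallel within 0.05 rad, centre within 6 mm along and 14 mm across the slope, turned under 0.12 rad), at rest and released; other plates and parts where they were (z of plate_medium_mid in the frame of fixture_face between 0.016 and 0.0215 m and x of plate_medium_mid in the frame of fixture_face between -0.006 and 0.006 m and y of plate_medium_mid in the frame of fixture_face between -0.014 and 0.014 m and angle between the z axis of plate_medium_mid and the z axis of fixture_face, either way round below 0.05 rad and angle between the y axis of plate_medium_mid and the y axis of fixture_face, either way round below 0.12 rad and linear speed of plate_medium below 0.01 m/s); the robot touches nothing.
It fails at once if one of the other two plates is moved by more than 20 mm (distance of any of plate_narrow_mid, plate_wide_mid from where it was at the start of the episode above 0.02 m).
It fails at once if a loose bystander is moved by more than 25 mm (distance of any of bearing_pt, small_gear_pt, bolt_m12_pt, core_plug_1_pt, bush_bronze_pt, piston_pin_pt from where it was at the start of the episode above 0.025 m).
It also fails if it takes over 64 s, if anything falls off the work surface, if the arm or the gripper's body presses on something with over 40 N, if the wrist force passes 120 N, or if a joint passes its speed limit or range.

### The arm

A 6-joint arm with a two-finger parallel gripper is mounted at the origin on a cart in front of the work surface, level with it; the furniture and walls round the work are solid. World frame = base frame: x ahead of the robot, y to its left, z up, the work surface at z = 0. Lengths are in m, angles in rad, forces in N, time in s.
With the tool pointing down it reaches from about 0.35 to 0.775 m from the base axis. Payload 5.5 kg.
Tool frame: the origin (TCP) lies midway between the tips of the shut fingers; the grasp point (between the pads) lies 19 mm behind it; z points along the fingers, x is the direction in which the jaws open and shut, and the axes are right-handed (so a half turn about z gives the same grasp; the last joint's range is limited). The gripper opens to 85 mm and grips with 20 to 120 N. Pads are 22 mm wide; open, the fingers measure 114 mm over their backs; the gripper's body (76 mm by 85 mm) begins 54 mm behind the grasp point. The pads swing forward as they close: fully open they stand 13 mm farther back than shut.
Start: joints at [0.992, 0.313, 0.046, 1.304, 0, 1.431], TCP at [0.244, 0.521, 0.231] pointing down, gripper open.
Joint ranges: [-2.76, 2.76], [-0.86, 1.69], [-1.03, 1.26], [-2.2, 2.34], [-1.47, 1.5], [-3.14, 3.14]. Speed limits (rad/s): [2.57, 2.57, 3.14, 3.14, 3.14, 3.14].

### API

Orientations are given as a unit quaternion [w, x, y, z].
In Python, from workcell import env gives the robot as it stands.
- The arm moves only by the tool servo_tool, never from a script. Its argument "targets" is a list of rows, each an object with "xyz": the shift along the tool's x, y, z in m, a list of three; "twist": the turn, a rotation vector about the tool's x, y, z in rad, a list of three; "jaw": the opening, from 0 (shut) to 1 (fully open). A call has 1 to 12 rows; each row is the pose to reach, as a shift and turn from the pose commanded when the call began, along the tool's axes at that moment; what a row does not reach only later rows make up. A row lasts 1/12 s, in which the tool goes at most 41.7 mm and 7.16 degrees, less where a joint would pass 70% of its speed; a pose out of reach is approached as far as the arm can. A call with a gripper value outside its range is refused whole. The fingers move at their own pace and stop on an object; "squeeze" is the grip in N (left out, the last holds). Time passes only in rows, so rows that repeat a pose let the fingers close. It gives the time, the measured TCP pose, the force and the opening at its end, in the units of the state.
- env.get_state(): the state, without advancing time (a new reading comes with each control period).
- env.read_camera(name): name is "scene" or "top"; returns a dict with "color" (400x640x3 uint8, red, green, blue), "depth" (400x640 float32, m along the optical axis (not along the pixel's ray), 0 where there is no reading), "fx", "fy", "cx", "cy" (pixels), "eye" and "attitude" of the camera in the world. Camera axes: x right, y down, z forward; pixel columns grow to the right and rows downward; lengths in m; the calibration is good to about 2 mm. A picture is of the moment at which its call begins.
- env.hand_in(): hands the job in, once; it reports no verdict.
The state is a dict: "clock": time; "joint_pos": joint angles; "qvel": joint speeds; "tau": joint torques, N m; "tcp_pos": TCP position; "orientation": TCP orientation; "wrist_force": force on the tool from outside, world axes, zero at the start; "ft_torque": the same for the moment, N m; "finger_gap": finger opening in m.
Only numpy, scipy, OpenCV 4.12 (cv2) and the standard library are available. Lean on these libraries where they do the work, as an engineer would, in place of code of your own. Each camera call takes 0.05 s, during which the arm holds its last target. There are 200 camera calls.

## Working session

There is one attempt and no reset: what is moved stays moved. The work goes in short steps, Python scripts to look and compute and a tool call to move; the robot and the scene stay as the last step left them, time stands still between calls to the robot, and variables do not carry over. Pictures are saved under pics/ and viewed, about 8 in all and at most 12, crops included, and the job is handed in when it is done.

Besides the shell and the picture viewer there is one more tool, called after "Emit:" as a command line: name --argument value ..., lists and objects as JSON in quotes. servo_tool: Moves the arm, as the interface text tells. Its arguments: {"type":"object","properties":{"targets":{"type":"array","items":{"type":"object","properties":{"xyz":{"type":"array","items":{"type":"number"}},"twist":{"type":"array","items":{"type":"number"}},"jaw":{"type":"number"}}}},"squeeze":{"type":"number"}},"required":["targets"]}

```bash
mkdir -p pics; ls
cat > h.py <<'E'
import numpy as np, cv2
from scipy.spatial.transform import Rotation as R
from workcell import env
def rot(q): return R.from_quat([q[1],q[2],q[3],q[0]])
def cam(n):
    c=env.read_camera(n); np.savez(''+n+'.npz',**c); return c
def cloud(c):
    d=c['depth']; v,u=np.mgrid[:d.shape[0],:d.shape[1]]
    P=np.stack([(u-c['cx'])*d/c['fx'],(v-c['cy'])*d/c['fy'],d],-1)
    a=np.array(c['attitude']); M=a if a.shape==(3,3) else rot(a).as_matrix()
    W=P@M.T+np.array(c['eye']); W[d==0]=np.nan; return W
E
python3 - <<'E'
from h import *
for n in('scene','top'):
    c=cam(n); print(n,c['eye'],c['attitude'],c['fx'],c['cx'],c['cy'])
    cv2.imwrite(f'pics/{n}0.png',cv2.cvtColor(c['color'],cv2.COLOR_RGB2BGR))
print(env.get_state())
E
```

```text
pics
scene [0.92158181 1.06460335 0.97156376] [-0.08185541  0.14573738  0.88873921 -0.42685234] 488.71252210408346 317.78910117203634 198.64104922808866
top [0.44772072 0.04642756 1.27919135] [-0.01786394  0.71093138 -0.70239246  0.030038  ] 394.61414690404376 317.2099189326439 195.95868487722734
{'clock': 0.1, 'joint_pos': array([9.92413013e-01, 3.13928270e-01, 4.51126438e-02, 1.30360393e+00,
       1.55996259e-05, 1.43120911e+00]), 'qvel': array([ 0.00127684, -0.00092268,  0.00132519,  0.00085222, -0.00035973,
        0.00033088]), 'tau': array([ 3.29362891e-03, -4.81727457e+01,  2.99242687e+01,  1.27500945e-02,
       -5.54054168e-05, -3.08811502e-05]), 'tcp_pos': array([0.24404012, 0.52015036, 0.23050455]), 'orientation': array([ 3.28589261e-04,  8.44052425e-01,  5.36260053e-01, -7.42166369e-04]), 'wrist_force': array([ 0.28875003, -0.23871291, -0.51010101]), 'ft_torque': array([-0.03744913, -0.02524409,  0.01811228]), 'finger_gap': 0.0856226065019456}
```

View pics/top0.png

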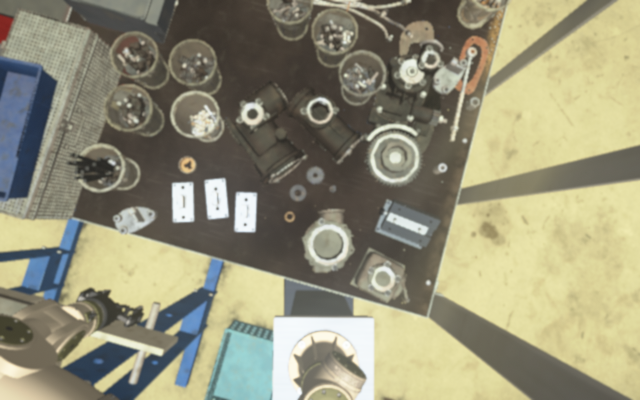

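View pics/scene0.png

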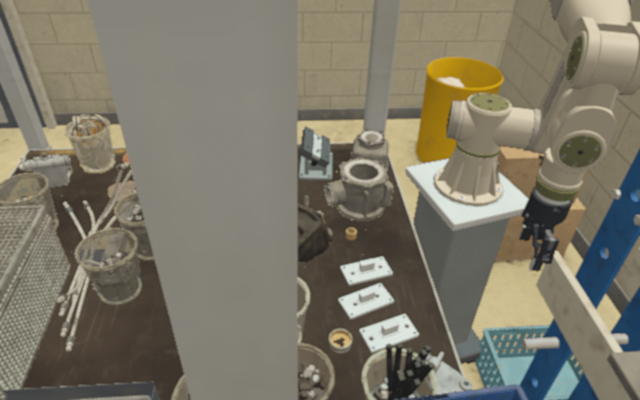

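Top view: plates at about (182,202), (216,199) and (246,212), with the fixture at (407,222). I'll enlarge both areas.

Run:
```python
from h import *
# average several frames for less noise
cs=[cam('top') for _ in range(4)]
c=dict(cs[0]); c['color']=np.mean([k['color'] for k in cs],0).astype(np.uint8)
D=np.array([k['depth'] for k in cs]); c['depth']=np.median(D,0).astype(np.float32)
np.savez('top.npz',**c)
im=cv2.cvtColor(c['color'],cv2.COLOR_RGB2BGR)
a=cv2.resize(im[172:242,162:262],None,fx=8,fy=8,interpolation=cv2.INTER_CUBIC)
cv2.imwrite('pics/pl.png',a)
b=cv2.resize(im[192:256,367:447],None,fx=9,fy=9,interpolation=cv2.INTER_CUBIC)
cv2.imwrite('pics/fx.png',b)
W=cloud(c)
for u,v in [(182,202),(216,199),(246,212),(407,222),(328,240),(382,277),(182,190),(400,212),(407,232)]: print(u,v,W[v,u].round(4))
```

```text
182 202 [0.5077 0.448  0.0402]
216 199 [0.5186 0.3433 0.0364]
246 212 [0.4789 0.2482 0.0375]
407 222 [ 0.4531 -0.2437  0.0977]
328 240 [ 0.3953 -0.0089  0.0598]
382 277 [ 0.2958 -0.1598  0.1461]
182 190 [0.5479 0.4602 0.0065]
400 212 [ 0.4825 -0.2199  0.1101]
407 232 [ 0.423  -0.2468  0.0847]
```

View pics/pl.png

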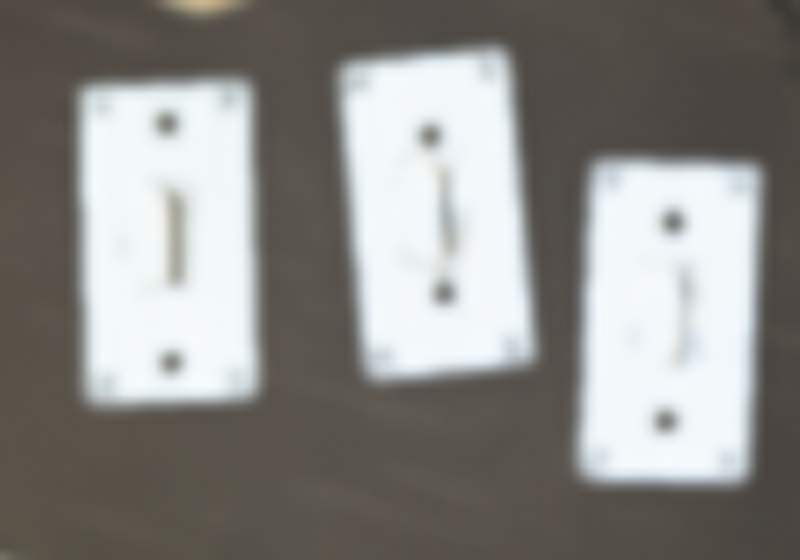

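View pics/fx.png

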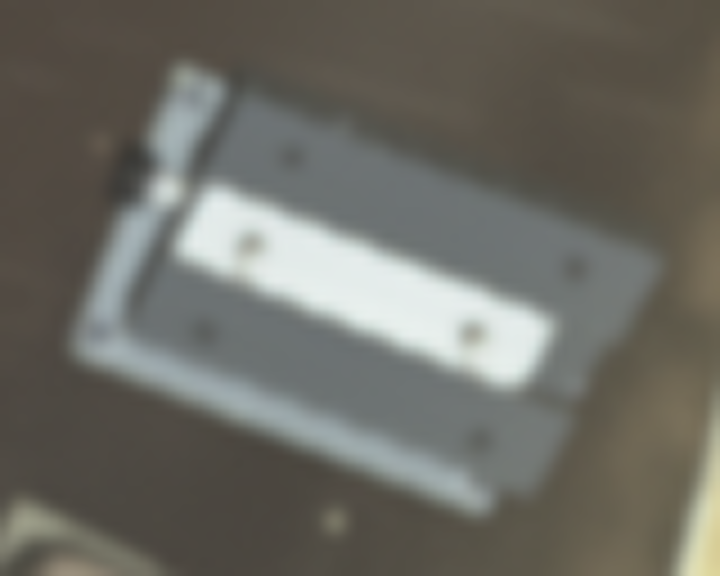

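Hole spacings measure about 240, 158 and 200 crop px, so the right-hand plate is the 80 mm one. Pin tips are at crop (251,241) and (473,332). Next, metric poses.

```bash
cat >> h.py <<'E'
def ray(c,u,v):
    a=np.array(c['attitude']); M=a if a.shape==(3,3) else rot(a).as_matrix()
    return M@np.array([(u-c['cx'])/c['fx'],(v-c['cy'])/c['fy'],1.])
def hit(c,u,v,n,p0):
    r=ray(c,u,v); e=np.array(c['eye']); return e+r*(n@(p0-e))/(n@r)
E
python3 - <<'E'
from h import *
c=dict(np.load('top.npz')); W=cloud(c); z=np.array([0,0,1.])
up=lambda p,s,o:((p[0]+.5)/s-.5+o[0],(p[1]+.5)/s-.5+o[1])
for name,pts in [('med',[(673,221),(665,421)]),('medcorn',[(590,158),(763,163),(748,485),(578,480)]),('wide',[(166,123),(171,362)]),('nar',[(430,135),(444,293)])]:
    Q=np.array([hit(c,*up(p,8,(162,172)),z,np.array([0,0,.008])) for p in pts])
    print(name,Q.round(4).tolist(),'mean',Q.mean(0).round(4),'len',[round(float(np.linalg.norm(Q[i]-Q[i-1])),4) for i in range(len(Q))],'ang',np.degrees(np.arctan2(*(Q[0]-Q[-1])[[1,0]])))
# table height check, rib
print('table z',np.nanmedian(W[180:186,232:242,2]), 'platez',np.nanmedian(W[196:200,238:252,2]))
S=W[192:240,225:270].reshape(-1,3); S=S[S[:,2]>.025]; print('rib pts',len(S),S.mean(0).round(4),S.min(0).round(3),S.max(0).round(3))
# face plane
m=np.zeros(W.shape[:2],np.uint8)
poly=np.array([up(p,9,(367,192)) for p in [(255,115),(620,265),(520,460),(170,325)]])
cv2.fillPoly(m,[poly.round().astype(int)],1)
P=W[m>0]; P=P[~np.isnan(P[:,0])]
keep=np.ones(len(P),bool)
for _ in range(6):
    A=np.c_[P[:,:2],np.ones(len(P))]; k=np.linalg.lstsq(A[keep],P[keep,2],rcond=None)[0]; r=P[:,2]-A@k; keep=abs(r)<2*r[keep].std()+1e-4
n=np.array([-k[0],-k[1],1]); n/=np.linalg.norm(n)
print('n',n.round(4),'tilt',np.degrees(np.arccos(n[2])),'upslope yaw',np.degrees(np.arctan2(-n[1],-n[0])),'std',r[keep].std(),keep.sum())
p0=np.array([0,0,k[2]])
F=np.array([hit(c,*up(p,9,(367,192)),n,p0) for p in [(240,85),(660,262),(530,497),(130,330)]])
print('face corners',F.round(4).tolist(),[round(float(np.linalg.norm(F[i]-F[i-1])),4) for i in range(4)],'cen',F.mean(0).round(4))
T=np.array([hit(c,*up(p,9,(367,192)),n,p0+.014*n) for p in [(251,241),(473,332)]]); d=T[1]-T[0]
print('pins',T.round(4).tolist(),np.linalg.norm(d),'yaw of -y',np.degrees(np.arctan2(d[1],d[0])),'mid',T.mean(0).round(4), 'mid on face',(T.mean(0)-.014*n).round(4))
B=np.array([hit(c,*up(p,9,(367,192)),n,p0) for p in [(215,185),(175,258),(517,390),(555,320)]])
print('bar',B.round(4).tolist(),B.mean(0))
E
```

```text
med [[0.5208, 0.255, 0.008], [0.4406, 0.2563, 0.008]] mean [0.4807 0.2557 0.008 ] len [0.0803, 0.0803] ang -0.9223530716822991
medcorn [[0.5458, 0.2889, 0.008], [0.5446, 0.2194, 0.008], [0.4154, 0.2226, 0.008], [0.4166, 0.2904, 0.008]] mean [0.4806 0.2553 0.008 ] len [0.1291, 0.0695, 0.1293, 0.0678] ang -0.6616611974626344
wide [[0.5577, 0.4591, 0.008], [0.4618, 0.4538, 0.008]] mean [0.5098 0.4564 0.008 ] len [0.096, 0.096] ang 3.1602480459800986
nar [[0.5542, 0.3533, 0.008], [0.4907, 0.3459, 0.008]] mean [0.5225 0.3496 0.008 ] len [0.0639, 0.0639] ang 6.669315475032194
table z 0.0006112945923674173 platez 0.008286096334788051
rib pts 75 [0.4825 0.2535 0.0368] [0.463 0.246 0.025] [0.501 0.262 0.042]
n [-0.4657  0.1779  0.8669] tilt 29.90339718425182 upslope yaw -20.910284513541917 std 0.0013258674251380082 970
face corners [[0.5144, -0.1975, 0.1207], [0.4581, -0.336, 0.1189], [0.3783, -0.3069, 0.07], [0.4333, -0.1702, 0.0716]] [0.0986, 0.1495, 0.098, 0.1474] cen [ 0.446  -0.2527  0.0953]
pins [[0.4635, -0.2032, 0.1107], [0.4344, -0.2767, 0.1101]] 0.07904889493274252 yaw of -y -111.59143604143961 mid [ 0.449  -0.24    0.1104] mid on face [ 0.4555 -0.2424  0.0983]
bar [[0.4821, -0.193, 0.1024], [0.4578, -0.1826, 0.0872], [0.4149, -0.2976, 0.0878], [0.4386, -0.3062, 0.1023]] [ 0.44835977 -0.24485242  0.09494477]
```

```bash
cat >> h.py <<'E'
def tool(yaw,n=(0,0,1)):
    "tool rotation: z=-n, x nearest to heading yaw (deg)"
    z=-np.array(n,float); z/=np.linalg.norm(z); h=np.array([np.cos(np.radians(yaw)),np.sin(np.radians(yaw)),0])
    x=h-z*(h@z); x/=np.linalg.norm(x); return R.from_matrix(np.c_[x,np.cross(z,x),z])
def rel(p,Rt,s=None):
    s=s or env.get_state(); R0=rot(s['orientation'])
    print('xyz',R0.inv().apply(np.array(p)-s['tcp_pos']).round(4),'twist',(R0.inv()*Rt).as_rotvec().round(4))
PSI=-21.2; T30=np.radians(30)
_p=np.radians(PSI); FX=np.array([np.cos(_p)*np.cos(T30),np.sin(_p)*np.cos(T30),.5]); FN=np.array([-np.cos(_p)*.5,-np.sin(_p)*.5,np.cos(T30)]); FY=np.cross(FN,FX)
PIN=np.array([.4492,-.2445,.095])
E
python3 - <<'E'
from h import *
rel([.481,.2555,.10],tool(89.1))
c=dict(np.load('top.npz')); W=cloud(c)
# tall things near fixture / path
for nm,(u0,u1,v0,v1) in dict(cast1=(300,356,200,275),cast2=(352,412,245,310),cast3=(300,360,85,165),cast4=(365,425,115,190)).items():
    S=W[v0:v1,u0:u1].reshape(-1,3); S=S[S[:,2]>.05]; print(nm,S[:,2].max().round(3),np.percentile(S,[2,98],axis=0).round(3).tolist())
s=dict(np.load('scene.npz')); im=cv2.cvtColor(s['color'],cv2.COLOR_RGB2BGR)
cv2.imwrite('pics/sfx.png',cv2.resize(im[120:190,285:345],None,fx=8,fy=8,interpolation=cv2.INTER_CUBIC))
M=rot(s['attitude']).as_matrix()
for sgn in(1,-1):
  for h in(0,.014):
    q=M.T@(PIN+sgn*.04*FY+h*FN-s['eye']); uv=q[:2]/q[2]*s['fx']+[s['cx'],s['cy']]; print(sgn,h,((uv-[285,120])*8+3.5).round(1))
E
```

```text
xyz [-0.1391  0.3269  0.1311] twist [-2.000e-04  5.000e-04 -4.231e-01]
cast1 0.683 [[0.31, -0.069, 0.059], [0.484, 0.058, 0.139]]
cast2 0.692 [[0.228, -0.24, 0.063], [0.363, -0.091, 0.155]]
cast3 0.68 [[0.648, -0.092, 0.064], [0.863, 0.079, 0.167]]
cast4 0.08 [[0.614, -0.294, 0.05], [0.791, -0.145, 0.077]]
1 0 [254.9 254.8]
1 0.014 [272.6 230.4]
-1 0 [261.8 152.4]
-1 0.014 [278.9 128.4]
```

View pics/sfx.png

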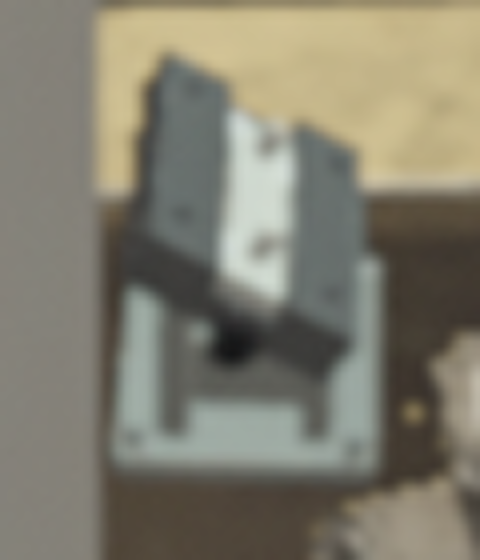

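The scene crop shows the pins near (262,247) and (267,143), which fits the predicted pin positions. I'll go and grasp.

Emit:
servo_tool --targets '[{"xyz":[-0.139,0.327,0.06],"twist":[0,0,-0.423],"jaw":1},{"xyz":[-0.139,0.327,0.06],"twist":[0,0,-0.423],"jaw":1},{"xyz":[-0.139,0.327,0.06],"twist":[0,0,-0.423],"jaw":1},{"xyz":[-0.139,0.327,0.06],"twist":[0,0,-0.423],"jaw":1},{"xyz":[-0.139,0.327,0.06],"twist":[0,0,-0.423],"jaw":1},{"xyz":[-0.139,0.327,0.06],"twist":[0,0,-0.423],"jaw":1},{"xyz":[-0.139,0.327,0.06],"twist":[0,0,-0.423],"jaw":1},{"xyz":[-0.139,0.327,0.06],"twist":[0,0,-0.423],"jaw":1},{"xyz":[-0.139,0.327,0.06],"twist":[0,0,-0.423],"jaw":1},{"xyz":[-0.139,0.327,0.13],"twist":[0,0,-0.423],"jaw":1},{"xyz":[-0.139,0.327,0.13],"twist":[0,0,-0.423],"jaw":1},{"xyz":[-0.139,0.327,0.13],"twist":[0,0,-0.423],"jaw":1}]'

```text
clock: 1.3
tcp_pos: [0.4778, 0.2533, 0.0957]
orientation: [-0.002, 0.713, 0.701, -0.005]
wrist_force: [-1.3, 0.7, -1.0]
finger_gap: 0.0854
```

Run:
```python
from h import *
rel([.481,.2553,.013],tool(89.1)); s=env.get_state(); print(s['tcp_pos'],s['joint_pos'])
```

```text
xyz [0.0023 0.004  0.0827] twist [-0.0094  0.0034 -0.0023]
[0.47777898 0.25333836 0.09572013] [ 3.39015695e-01  3.35000577e-01 -2.68105240e-01  9.77731182e-01
  9.75326965e-05  3.57044173e-01]
```

Emit:
servo_tool --targets '[{"xyz":[0,0,0.03],"twist":[0,0,0],"jaw":1},{"xyz":[0,0,0.05],"twist":[0,0,0],"jaw":1},{"xyz":[0,0,0.05],"twist":[0,0,0],"jaw":1},{"xyz":[0,0,0.05],"twist":[0,0,0],"jaw":1}]'

```text
clock: 1.63
tcp_pos: [0.4807, 0.2561, 0.0519]
orientation: [-0.0, 0.712, 0.702, -0.001]
wrist_force: [0.1, -0.3, 0.2]
finger_gap: 0.0855
```

Run:
```python
from h import *
rel([.481,.2553,.013],tool(89.1)); s=env.get_state(); print(s['tcp_pos'],s['wrist_force'])
```

```text
xyz [-0.0008  0.0003  0.0389] twist [-0.0013  0.0004  0.0007]
[0.48071891 0.25607693 0.05185275] [ 0.06763372 -0.34382692  0.2313353 ]
```

Emit:
servo_tool --targets '[{"xyz":[-0.0008,0,0.025],"twist":[0,0,0],"jaw":1},{"xyz":[-0.0008,0,0.039],"twist":[0,0,0],"jaw":1},{"xyz":[-0.0008,0,0.039],"twist":[0,0,0],"jaw":1},{"xyz":[-0.0008,0,0.039],"twist":[0,0,0],"jaw":0.15},{"xyz":[-0.0008,0,0.039],"twist":[0,0,0],"jaw":0.0},{"xyz":[-0.0008,0,0.039],"twist":[0,0,0],"jaw":0},{"xyz":[-0.0008,0,0.039],"twist":[0,0,0],"jaw":0},{"xyz":[-0.0008,0,0.039],"twist":[0,0,0],"jaw":0},{"xyz":[-0.0008,0,0.039],"twist":[0,0,0],"jaw":0},{"xyz":[-0.0008,0,0.039],"twist":[0,0,0],"jaw":0}]' --squeeze 60

```text
clock: 2.47
tcp_pos: [0.4818, 0.2553, 0.0132]
orientation: [0.0, 0.713, 0.702, 0.001]
wrist_force: [-1.4, -0.3, 5.8]
finger_gap: 0.0149
```

Emit:
servo_tool --targets '[{"xyz":[0,0,-0.02],"twist":[0,0,0],"jaw":0},{"xyz":[0,0,-0.05],"twist":[0,0,0],"jaw":0},{"xyz":[0,0,-0.09],"twist":[0,0,0],"jaw":0},{"xyz":[0,0,-0.13],"twist":[0,0,0],"jaw":0},{"xyz":[0,0,-0.17],"twist":[0,0,0],"jaw":0},{"xyz":[0,0,-0.21],"twist":[0,0,0],"jaw":0},{"xyz":[0,0,-0.24],"twist":[0,0,0],"jaw":0},{"xyz":[0,0,-0.24],"twist":[0,0,0],"jaw":0},{"xyz":[0,0,-0.24],"twist":[0,0,0],"jaw":0},{"xyz":[0,0,-0.24],"twist":[0,0,0],"jaw":0}]'

```text
clock: 3.3
tcp_pos: [0.4806, 0.2547, 0.251]
orientation: [-0.0, 0.713, 0.701, -0.001]
wrist_force: [-0.8, 0.3, -2.9]
finger_gap: 0.0147
```

Run:
```python
from h import *
s=env.get_state(); print(s['tcp_pos'],s['wrist_force'],s['ft_torque'],s['finger_gap'])
rel([.36,-.08,.36],tool(158.8)); 
rel(PIN+FN*.13,tool(158.8,FN))
c=cam('top'); im=cv2.cvtColor(c['color'],cv2.COLOR_RGB2BGR)
cv2.imwrite('pics/g1.png',cv2.resize(im[160:270,150:310],None,fx=5,fy=5,interpolation=cv2.INTER_CUBIC))
# casting 2 profile in the fixture frame
W=cloud(dict(np.load('top.npz')))[240:312,345:415].reshape(-1,3); W=W[(W[:,2]>.05)&(W[:,2]<.25)]
L=np.c_[(W-PIN)@FX,(W-PIN)@FY,(W-PIN)@FN]
for a in np.arange(-.16,-.05,.02):
    k=(L[:,0]>a)&(L[:,0]<a+.02)&(abs(L[:,1])<.06); print(a.round(2),k.sum(),L[k,2].max().round(3) if k.any() else '')
```

```text
[0.48064352 0.25471887 0.25101079] [-0.75168938  0.27878686 -2.91649718] [-0.03701751  0.00299547 -0.0435516 ] 0.014673706080765103
xyz [-0.3367 -0.1155 -0.1086] twist [-1.9000e-03 -5.0000e-04 -1.2166e+00]
xyz [-0.4771 -0.0844  0.0439] twist [-0.32   -0.4573 -1.1868]
-0.16 275 0.162
-0.14 273 0.145
-0.12 431 0.14
-0.1 179 0.123
-0.08 0 
-0.06 8 0.004
```

View pics/g1.png

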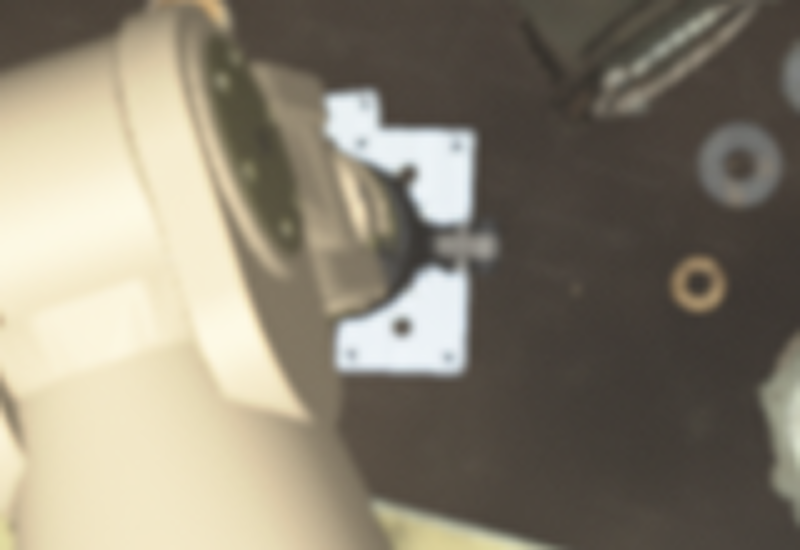

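Both holes are visible at crop (405,174) and (402,327), so the plate is held square. I'll check the in-hand offset and plan the transit.

Run:
```python
from h import *
c=dict(np.load('top.npz')); s=env.get_state(); z=np.array([0,0,1.])
Q=np.array([hit(c,150+(x+.5)/5-.5,160+(y+.5)/5-.5,z,np.array([0,0,s['tcp_pos'][2]-.0052])) for x,y in[(405,174),(402,327)]])
print(Q.round(4),np.linalg.norm(Q[0]-Q[1]),np.degrees(np.arctan2(*(Q[0]-Q[1])[[1,0]])))
print('hole mid in tool',rot(s['orientation']).inv().apply(Q.mean(0)-s['tcp_pos']).round(4), s['tcp_pos'])
rel([.40,-.12,.30],tool(158.8,FN))
```

```text
[[0.5192 0.2558 0.245 ]
 [0.4393 0.2553 0.245 ]] 0.07988853536967735 0.388776635616002
hole mid in tool [ 0.0009 -0.0009  0.0052] [0.48016756 0.2545764  0.2502055 ]
xyz [-0.3759 -0.0744 -0.0491] twist [-0.3218 -0.4578 -1.1863]
```

Emit:
servo_tool --targets '[{"xyz":[0,0,-0.03],"twist":[0,0,0],"jaw":0},{"xyz":[-0.376,-0.074,-0.049],"twist":[-0.322,-0.458,-1.186],"jaw":0},{"xyz":[-0.376,-0.074,-0.049],"twist":[-0.322,-0.458,-1.186],"jaw":0},{"xyz":[-0.376,-0.074,-0.049],"twist":[-0.322,-0.458,-1.186],"jaw":0},{"xyz":[-0.376,-0.074,-0.049],"twist":[-0.322,-0.458,-1.186],"jaw":0},{"xyz":[-0.376,-0.074,-0.049],"twist":[-0.322,-0.458,-1.186],"jaw":0},{"xyz":[-0.376,-0.074,-0.049],"twist":[-0.322,-0.458,-1.186],"jaw":0},{"xyz":[-0.376,-0.074,-0.049],"twist":[-0.322,-0.458,-1.186],"jaw":0},{"xyz":[-0.376,-0.074,-0.049],"twist":[-0.322,-0.458,-1.186],"jaw":0},{"xyz":[-0.376,-0.074,-0.049],"twist":[-0.322,-0.458,-1.186],"jaw":0},{"xyz":[-0.376,-0.074,-0.049],"twist":[-0.322,-0.458,-1.186],"jaw":0},{"xyz":[-0.376,-0.074,-0.049],"twist":[-0.322,-0.458,-1.186],"jaw":0}]'

```text
clock: 4.35
tcp_pos: [0.4002, -0.1195, 0.2988]
orientation: [0.236, 0.227, 0.944, -0.042]
wrist_force: [0.7, -0.2, -1.7]
finger_gap: 0.0149
```

Emit:
servo_tool --targets '[{"xyz":[0,0,0],"twist":[0,0,0],"jaw":0},{"xyz":[0,0,0],"twist":[0,0,0],"jaw":0},{"xyz":[0,0,0],"twist":[0,0,0],"jaw":0},{"xyz":[0,0,0],"twist":[0,0,0],"jaw":0}]'

```text
clock: 4.68
tcp_pos: [0.4018, -0.1172, 0.3002]
orientation: [0.236, 0.229, 0.944, -0.041]
wrist_force: [0.4, -0.2, -1.7]
finger_gap: 0.0151
```

Run:
```python
from h import *
s=env.get_state(); print(s['clock'],s['tcp_pos'],s['joint_pos'].round(3),s['wrist_force'],s['finger_gap'])
rel(PIN+FN*.06,tool(158.8,FN)); print(tool(158.8,FN).as_matrix().round(3),FX,FY)
```

```text
4.6833 [ 0.40181558 -0.1172044   0.30016197] [-0.511 -0.414 -0.591  0.913  0.047 -1.594] [ 0.38705649 -0.19019431 -1.66497854] 0.015118689052603246
xyz [ 0.0077 -0.0999  0.1655] twist [-0.0202 -0.0402 -0.1012]
[[-0.807  0.362  0.466]
 [ 0.313  0.932 -0.181]
 [-0.5   -0.    -0.866]] [ 0.8074161  -0.31317606  0.5       ] [0.36162457 0.9323238  0.        ]
```

Emit:
servo_tool --targets '[{"xyz":[0.008,-0.03,0.05],"twist":[-0.02,-0.04,-0.101],"jaw":0},{"xyz":[0.008,-0.06,0.08],"twist":[-0.02,-0.04,-0.101],"jaw":0},{"xyz":[0.008,-0.099,0.11],"twist":[-0.02,-0.04,-0.101],"jaw":0},{"xyz":[0.008,-0.099,0.145],"twist":[-0.02,-0.04,-0.101],"jaw":0},{"xyz":[0.008,-0.099,0.165],"twist":[-0.02,-0.04,-0.101],"jaw":0},{"xyz":[0.008,-0.099,0.165],"twist":[-0.02,-0.04,-0.101],"jaw":0},{"xyz":[0.008,-0.099,0.165],"twist":[-0.02,-0.04,-0.101],"jaw":0},{"xyz":[0.008,-0.099,0.165],"twist":[-0.02,-0.04,-0.101],"jaw":0},{"xyz":[0.008,-0.099,0.165],"twist":[-0.02,-0.04,-0.101],"jaw":0}]'

```text
clock: 5.43
tcp_pos: [0.4225, -0.2335, 0.1502]
orientation: [0.256, 0.177, 0.949, -0.049]
wrist_force: [0.6, -0.2, -2.9]
finger_gap: 0.0153
```

Run:
```python
from h import *
s=env.get_state(); print(s['clock'],s['tcp_pos'],s['wrist_force'],s['ft_torque'],s['finger_gap'])
rel(PIN+FN*.06+.0009*FY,tool(158.8,FN))
c=cam('scene'); im=cv2.cvtColor(c['color'],cv2.COLOR_RGB2BGR)
cv2.imwrite('pics/s2.png',cv2.resize(im[100:200,265:365],None,fx=6,fy=6,interpolation=cv2.INTER_CUBIC))
```

```text
5.4333 [ 0.42254559 -0.23354872  0.150208  ] [ 0.55422343 -0.17175291 -2.87077888] [0.27854926 0.61120368 0.01411663] 0.015335707209748379
xyz [0.0027 0.0003 0.0022] twist [-0.0009  0.0044  0.0022]
```

View pics/s2.png

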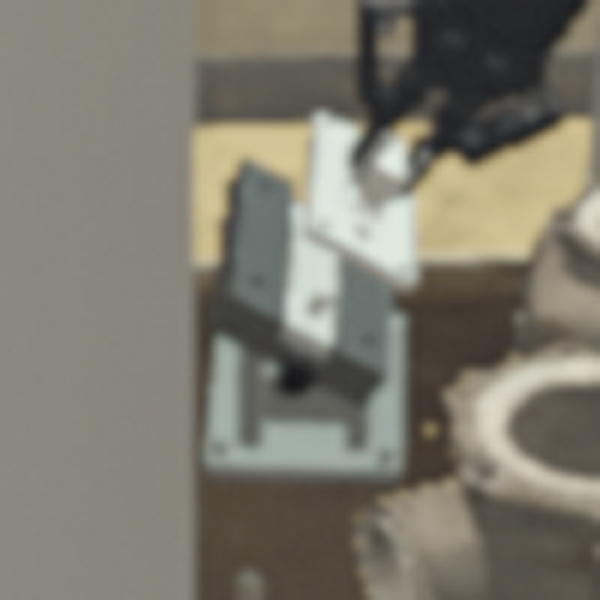

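Near hole at (362,231), near pin base at about (308,310) and tip at (325,297). I'll compare these with projections.

Run:
```python
from h import *
c=dict(np.load('scene.npz')); s=env.get_state(); M=rot(c['attitude']).as_matrix(); R0=rot(s['orientation'])
def px(p):
    q=M.T@(p-c['eye']); uv=q[:2]/q[2]*c['fx']+[c['cx'],c['cy']]; return ((uv-[265,100])*6+2.5)
for y in(.04,-.04): print('hole top',px(s['tcp_pos']+R0.apply([0,y-.0009,.0052])).round(1))
for h in(0,.007,.014): print('pin',h,px(PIN+.04*FY+h*FN).round(1))
for n,d in zip('xyn',(FX,FY,FN)): print('1mm',n,(px(PIN+.001*d)-px(PIN)).round(2))
```

```text
hole top [361.7 232.1]
hole top [364.9 156.5]
pin 0 [311. 311.]
pin 0.007 [317.7 301.8]
pin 0.014 [324.3 292.7]
1mm x [-1.53 -0.82]
1mm y [-0.07  0.96]
1mm n [ 0.93 -1.29]
```

Emit:
servo_tool --targets '[{"xyz":[0,0,0.01],"twist":[0,0,0],"jaw":0},{"xyz":[0,0,0.02],"twist":[0,0,0],"jaw":0},{"xyz":[0,0,0.025],"twist":[0,0,0],"jaw":0},{"xyz":[0,0,0.025],"twist":[0,0,0],"jaw":0},{"xyz":[0,0,0.025],"twist":[0,0,0],"jaw":0},{"xyz":[0,0,0.025],"twist":[0,0,0],"jaw":0}]'

```text
clock: 5.98
tcp_pos: [0.4332, -0.2386, 0.1277]
orientation: [0.256, 0.178, 0.949, -0.049]
wrist_force: [0.6, -1.1, -2.2]
finger_gap: 0.0147
```

```bash
cat > st.py <<'E'
from h import *
s=env.get_state(); d=s['tcp_pos']-PIN-.0009*FY; f=s['wrist_force']; t=s['ft_torque']
print(round(s['clock'],2),'TCP in face x,y,n mm',(np.array([d@FX,d@FY,d@FN])*1e3).round(2),'F xyn',np.round([f@FX,f@FY,f@FN],1),'M',np.round([t@FX,t@FY,t@FN],2),s['finger_gap'])
rel(PIN+FN*.0132+.0009*FY,tool(158.8,FN),s)
E
python3 st.py
```

```text
5.98 TCP in face x,y,n mm [ 1.64 -1.17 36.87] F xyn [-0.3 -0.9 -2.4] M [-0.01  0.66 -0.01] 0.014656781722649791
xyz [0.0017 0.0012 0.0237] twist [-0.0016  0.0034  0.0004]
```

Emit:
servo_tool --targets '[{"xyz":[0.0017,0.0012,0.003],"twist":[-0.001,0.003,0],"jaw":0},{"xyz":[0.0017,0.0012,0.006],"twist":[-0.001,0.003,0],"jaw":0},{"xyz":[0.0017,0.0012,0.008],"twist":[-0.001,0.003,0],"jaw":0},{"xyz":[0.0017,0.0012,0.01],"twist":[-0.001,0.003,0],"jaw":0},{"xyz":[0.0017,0.0012,0.0115],"twist":[-0.001,0.003,0],"jaw":0},{"xyz":[0.0017,0.0012,0.0115],"twist":[-0.001,0.003,0],"jaw":0},{"xyz":[0.0017,0.0012,0.0115],"twist":[-0.001,0.003,0],"jaw":0}]'

```text
clock: 6.57
tcp_pos: [0.4374, -0.239, 0.1158]
orientation: [0.254, 0.178, 0.95, -0.048]
wrist_force: [-0.4, -0.3, -1.4]
finger_gap: 0.0148
```

```bash
python3 st.py
```

```text
6.57 TCP in face x,y,n mm [-8.600e-01 -2.000e-02  2.454e+01] F xyn [-0.9 -0.4 -1.1] M [-0.01  0.66  0.  ] 0.014843652853664208
xyz [-0.0009  0.      0.0113] twist [-0.0002 -0.0011 -0.0002]
```

Emit:
servo_tool --targets '[{"xyz":[-0.0004,0,0.001],"twist":[0,0,0],"jaw":0},{"xyz":[-0.0005,0,0.002],"twist":[0,0,0],"jaw":0},{"xyz":[-0.0005,0,0.003],"twist":[0,0,0],"jaw":0},{"xyz":[-0.0005,0,0.004],"twist":[0,0,0],"jaw":0},{"xyz":[-0.0005,0,0.004],"twist":[0,0,0],"jaw":0}]'

```text
clock: 6.98
tcp_pos: [0.4397, -0.2399, 0.1126]
orientation: [0.254, 0.178, 0.95, -0.048]
wrist_force: [0.2, -1.0, -2.6]
finger_gap: 0.015
```

```bash
python3 st.py
```

```text
6.98 TCP in face x,y,n mm [-3.000e-01 -2.000e-02  2.054e+01] F xyn [-0.8 -0.8 -2.5] M [-0.01  0.67 -0.02] 0.015003531337591521
xyz [-0.0003  0.      0.0073] twist [-0.0003 -0.0009 -0.0001]
```

No force at 7 mm from the face, which means the pins are in the holes. I'll keep going down.

Emit:
servo_tool --targets '[{"xyz":[0,0,0.0015],"twist":[0,0,0],"jaw":0},{"xyz":[0,0,0.003],"twist":[0,0,0],"jaw":0},{"xyz":[0,0,0.0045],"twist":[0,0,0],"jaw":0},{"xyz":[0,0,0.0055],"twist":[0,0,0],"jaw":0},{"xyz":[0,0,0.0065],"twist":[0,0,0],"jaw":0},{"xyz":[0,0,0.0065],"twist":[0,0,0],"jaw":0}]'

```text
clock: 7.48
tcp_pos: [0.4427, -0.241, 0.107]
orientation: [0.254, 0.178, 0.95, -0.048]
wrist_force: [0.7, 0.1, -2.7]
finger_gap: 0.0151
```

```bash
python3 st.py
```

```text
7.48 TCP in face x,y,n mm [-3.100e-01 -1.000e-02  1.401e+01] F xyn [-0.8  0.4 -2.6] M [ 0.    0.61 -0.01] 0.015071930279535841
xyz [-0.0003  0.      0.0008] twist [-0.0002 -0.001  -0.0002]
```

Emit:
servo_tool --targets '[{"xyz":[0,0,0.0005],"twist":[0,0,0],"jaw":0},{"xyz":[0,0,0.001],"twist":[0,0,0],"jaw":0},{"xyz":[0,0,0.0015],"twist":[0,0,0],"jaw":0},{"xyz":[0,0,0.0015],"twist":[0,0,0],"jaw":0},{"xyz":[0,0,0.0015],"twist":[0,0,0],"jaw":0}]'

```text
clock: 7.9
tcp_pos: [0.4431, -0.2413, 0.1065]
orientation: [0.254, 0.178, 0.949, -0.048]
wrist_force: [-8.8, 3.7, 9.7]
finger_gap: 0.0152
```

```bash
python3 st.py
```

```text
7.9 TCP in face x,y,n mm [-0.2  -0.12 13.4 ] F xyn [-3.4  0.3 13.1] M [0.24 1.27 0.05] 0.015174038042398032
xyz [-0.0002  0.0001  0.0002] twist [-0.0008 -0.0005 -0.0003]
```

Seated: 13 N contact at 13.4 mm, against the 13.2 mm expected for flush. Releasing and backing off.

Emit:
servo_tool --targets '[{"xyz":[0,0,0],"jaw":0.3,"twist":[0,0,0]},{"xyz":[0,0,0],"jaw":0.5,"twist":[0,0,0]},{"xyz":[0,0,0],"jaw":0.7,"twist":[0,0,0]},{"xyz":[0,0,0],"jaw":0.7,"twist":[0,0,0]},{"xyz":[0,0,0],"jaw":0.7,"twist":[0,0,0]},{"xyz":[0,0,-0.01],"jaw":0.7,"twist":[0,0,0]},{"xyz":[0,0,-0.03],"jaw":0.7,"twist":[0,0,0]},{"xyz":[0,0,-0.06],"jaw":0.7,"twist":[0,0,0]},{"xyz":[0,0,-0.09],"jaw":0.7,"twist":[0,0,0]},{"xyz":[0,0,-0.12],"jaw":0.7,"twist":[0,0,0]},{"xyz":[0,0.04,-0.15],"jaw":0.7,"twist":[0,0,0]},{"xyz":[0,0.08,-0.18],"jaw":0.7,"twist":[0,0,0]}]'

```text
clock: 8.9
tcp_pos: [0.3875, -0.1502, 0.255]
orientation: [0.255, 0.181, 0.949, -0.049]
wrist_force: [0.6, 0.7, -0.5]
finger_gap: 0.0597
```

Emit:
servo_tool --targets '[{"xyz":[0,0.04,-0.01],"jaw":0.7,"twist":[0,0,0]},{"xyz":[0,0.08,-0.02],"jaw":0.7,"twist":[0,0,0]},{"xyz":[0,0.12,-0.03],"jaw":0.7,"twist":[0,0,0]},{"xyz":[0,0.16,-0.04],"jaw":0.7,"twist":[0,0,0]},{"xyz":[0,0.16,-0.04],"jaw":0.7,"twist":[0,0,0]},{"xyz":[0,0.16,-0.04],"jaw":0.7,"twist":[0,0,0]},{"xyz":[0,0.16,-0.04],"jaw":0.7,"twist":[0,0,0]}]'

```text
clock: 9.48
tcp_pos: [0.4275, 0.0087, 0.2874]
orientation: [0.254, 0.176, 0.95, -0.048]
wrist_force: [-0.1, 0.7, 0.4]
finger_gap: 0.0598
```

```bash
python3 st.py
python3 - <<'E'
from h import *
c=cam('top'); im=cv2.cvtColor(c['color'],cv2.COLOR_RGB2BGR)
cv2.imwrite('pics/end.png',np.hstack([cv2.resize(im[187:257,362:452],(450,350),interpolation=cv2.INTER_CUBIC),cv2.resize(im[150:270,160:280],(350,350),interpolation=cv2.INTER_CUBIC)]))
E
```

```text
9.48 TCP in face x,y,n mm [ -0.59 227.35 222.5 ] F xyn [-0.1  0.6  0.5] M [ 0.01  0.49 -0.01] 0.059826493731555054
xyz [-0.0003 -0.2275  0.2092] twist [ 0.0006 -0.0014  0.0025]
```

View pics/end.png

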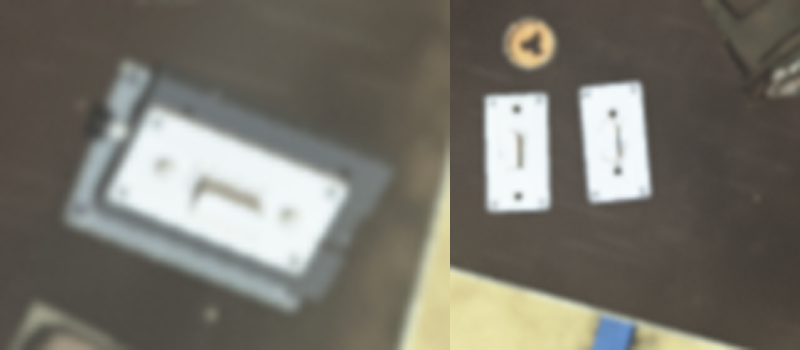

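The plate lies on the face with pins in both holes, at crop (163,167) and (290,213), and the other two plates haven't moved. One depth check, then I'll hand in.

Run:
```python
from h import *
c=dict(np.load('top.npz')); W=cloud(c).reshape(-1,3); L=np.c_[(W-PIN)@FX,(W-PIN)@FY,(W-PIN)@FN]
k=(abs(L[:,0])<.028)&(abs(L[:,1])<.055)&(abs(L[:,2]-.008)<.012)&((abs(L[:,0])>.015)|(abs(L[:,1])>.028))&~((abs(L[:,0])<.01)&(abs(abs(L[:,1])-.04)<.01))
print('plate top n mm',np.median(L[k,2])*1e3, np.linalg.lstsq(np.c_[L[k,:2],np.ones(k.sum())],L[k,2],rcond=None)[0].round(4),k.sum())
env.hand_in()
```

```text
plate top n mm 8.815879248200856 [-0.0019  0.0042  0.0089] 351
the job is handed in; nothing more can be done
```

I fitted the plate with 80 mm hole spacing over both pins, flush on the sloping face, let go, and handed the job in at about 9.5 s. No verdict is reported on hand-in.

- **Choice:** measured from the top camera, the right-hand plate's holes were 80.3 mm apart. The other two measured 96 mm and 64 mm.
- **Fit:** the bar looked to be clamped about 9 mm to +y. The plate went down with no contact until 13 N at 13.4 mm (13.2 mm is flush). On the pin tips it would have stopped near 27 mm, so no feeling for the pins was needed.
- **Last checks:** the final picture shows a pin in each hole. The depth check puts the plate top 8.8 mm above the face (8 mm is ideal, within camera accuracy), parallel within 0.005 rad. The gripper was clear, with no load on the wrist.
- **Other parts:** the other two plates look unmoved in the final picture. I did not re-measure every loose part at the end.
- **Disagreement:** the dark spots I first took for pin tips put the pins 3 mm too high. They fit as the pin bases, and the scene camera and the fit confirmed that.

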